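# Hang an unmarked weight on the sprung hook scale

## Task

Pick up the wider of the two steel hook weights by its grip block, bring its stirrup over the hook of the spring scale and lower it slowly until the spring carries the whole weight. Only then let go, so gently that the hook neither drops nor springs up, and never press it down near its stop. Leave the weight hanging still in the dip of the hook, and the other weight and the glassware where they stand.

Things in the scene. Friction and masses are not known exactly. Their poses are not given: they have to be found in the camera images.
- weight_large: Weight to hang: upright steel cylinder 52 mm across, 36 high, mass unknown (0.22 to 0.72 kg). Its 7 mm wire stirrup lies in its y-z plane: uprights at y = +-17 mm up to 68, peak (wire centre) at 84 on the axis; opening 27 wide, on the axis clear from 36 to 79. Above, a black grip block (14 along x, 20 along y, 96 to 126 high). Origin: centre of the underside, z up; same after half a turn about z.
- weight_large_eye (a point): Point on the wide weight's axis 73.7 mm above its underside, just under the stirrup's peak: where the hook wire's centre line lies when the weight hangs in its seat. Axes as the weight's.
- weight_large_grip (a point): Middle of the wide weight's grip block, 111 mm above its underside. Take it from above, fingers on the faces 20 mm apart (closing along the weight's y), so that they stay beside the hook's wire and not over it. Axes as the weight's.
- weight_small: The other weight, not to be used: alike and as tall, but a cylinder only 36 mm across with a narrower stirrup. Origin: centre of its underside.
- spring_scale: Spring scale, fixed: grey base 130 x 110 x 12 mm; post 34 mm across and 100 high, its axis 30 mm behind (+x) the origin, white dial plate behind it up to 190 high. A plunger slides down into the post and carries the hook's arm, which reaches forward (-x) at 175 height; nothing stands above it. Origin: centre of the base's underside; z up.
- hook_seat (a point): Centre of the hook wire at the bottom of its dip, 45 mm in front (-x) of the scale's origin, 170 high unloaded; moves with the hook. Axes as the scale's. Wire 8 mm thick, along the scale's x; dip 12 long, 5 deep; the upturned tip ends 25 mm in front, its top 18 mm above this point. Thread the stirrup from in front, moving to the scale's +x with its eye 13 to 33 mm above this point, then lower.
- scale_hook (a joint): Downward travel of the hook in m, 0 unloaded, stop at 0.070. Linear spring, 130 N/m (damping 4 N s/m): a free weight of W newtons settles at W/130 m, 17 to 54 mm. While the weight is held, the travel says nothing of its mass; only the force on the hand does.
- beaker: Small glass beaker (53 x 58 x 58 mm) standing near the front; bystander. Origin: centre of its underside.
- flask: Small conical glass flask (49 mm across, 71 mm high) standing near the front; bystander. Origin: centre of its underside.

How it is judged (in metres and radians):
On the way, in this order (a step that is already met when the one before it is completed fails the run):
1. the wide weight is lifted off the worktop in the hand (height (world z) of weight_large above 0.04 m and contact force between weight_large and the fingers above 1 N), for 0.2 s.
2. its stirrup sits in the hook's dip while still held, and the hook has begun to take the load (distance between weight_large_eye and hook_seat below 0.009 m and value of joint scale_hook above 0.012 m and contact force between weight_large and the fingers above 1 N), for 0.2 s.
At the end, for the whole second after the job is handed in: The wide weight hangs free from the hook with its eye point within 9 mm of the dip's seat point, upright within 0.15 rad, untouched, the weight slower than 30 mm/s and the hook slower than 10 mm/s (distance between weight_large_eye and hook_seat below 0.009 m and contact force between weight_large and spring_scale above 1.5 N and angle between weight_large's own z axis and vertical below 0.15 rad and linear speed of weight_large below 0.03 m/s and velocity of joint scale_hook between -0.01 and 0.01 m/s and value of joint scale_hook above 0.012 m and contact force between weight_large and the arm below 0.05 N and contact force between weight_large and the fingers below 0.05 N).
It fails at once if the hook is jerked: it moves faster than 60 mm/s down or up (velocity of joint scale_hook above 0.06 m/s or velocity of joint scale_hook below -0.06 m/s).
It fails at once if the hook is pressed down past 64 mm of travel (value of joint scale_hook above 0.064 m).
It fails at once if the weight bears on the scale with more than 20 N (contact force between weight_large and spring_scale above 20 N).
It fails at once if the other weight, the beaker or the flask is moved more than 20 mm (distance of any of weight_small, beaker, flask from where it was at the start of the episode above 0.02 m).
It also fails if it takes over 58 s, if anything falls off the work surface, if the arm or the gripper's body presses on something with over 40 N, if the wrist force passes 120 N, or if a joint passes its speed limit or range.

## Robot

A 6-joint arm with a two-finger parallel gripper is mounted at the origin on a cart in front of the work surface, level with it; the furniture and walls round the work are solid. World frame = base frame: x ahead of the robot, y to its left, z up, the work surface at z = 0. Lengths are in mm, angles in rad, forces in N, time in s.
With the tool pointing down it reaches from about 350 to 975 mm from the base axis. Payload 7.1 kg.
Tool frame: the origin (TCP) lies on the front face of the gripper's body, between the roots of the fingers; the fingertips stand 80 mm ahead of it and the grasp point (between the pads) lies 61 mm ahead of it; z points along the fingers, y is the line along which they close (so a half turn about z gives the same grasp; the last joint's range is limited). The gripper opens to 88 mm and grips with 3 to 60 N. Pads are 20 mm wide; open, the fingers measure 115 mm over their backs; the gripper's body (75 mm by 178 mm) begins 61 mm behind the grasp point.
Start: joints at [1.251, 0.423, 1.63, -0, 1.089, -0.019], TCP at [185.146, 596.931, 302.675] pointing down, gripper open.
Joint ranges: [-3, 3], [-0.9, 2.11], [0.09, 2.58], [-1.31, 4.45], [0.11, 2.69], [-2.54, 2.54]. Speed limits (rad/s): [2.39, 2.39, 3.01, 3.14, 3.14, 3.14].

## Interface

Orientations are given as a rotation vector (axis times angle).
In Python, from workcell import readout, vision, close_job gives the robot as it stands.
- The arm moves only by the tool servo_tool, never from a script. Its argument "plan" is a list that holds one entry, the list of rows, each a list of 7 numbers: the gripper command: -1 is fully open, 1 is shut, values between are in proportion, then the shift along the world's x, y, z in units of 40 mm (1.0 is 40 mm), then the turn, a rotation vector about the world's x, y, z in units of 5 degrees (1.0 is 5 degrees). A call has 1 to 5 rows; each row shifts and turns the commanded pose from where the row before left it; what a row does not reach is not made up. A row lasts 1/12 s, in which the tool goes at most 41.7 mm and 7.16 degrees, less where a joint would pass 70% of its speed; a pose out of reach is approached as far as the arm can. A call is refused whole if a number of a shift passes 1 or a number of a turn 1, either way. A call with a gripper value outside its range is refused whole. The fingers move at their own pace and stop on an object; the grip force is fixed at half the most. Time passes only in rows, so rows that do not move let the fingers close. It gives the time, the measured TCP pose, the force, the opening and the grip force at its end, in the units of the state.
- readout.get_obs(): the state, without advancing time (a new reading comes with each control period).
- vision.get_image(name): name is "scene" or "side" or "wrist"; returns the picture (384x512x3 uint8, red, green, blue); there is no depth.
- vision.camera_params(name): a dict with "fx", "fy", "cx", "cy" (pixels), "rvec" (rotation vector, rad) and "tvec" (3), from world to camera coordinates, as OpenCV has them; the wrist camera has in their place "hand_eye" (4x4, takes a point from camera to tool coordinates, whose origin is the TCP and whose axes are the flange's). Camera axes: x right, y down, z forward; pixel columns grow to the right and rows downward; lengths in mm; the calibration is good to about 2 mm. A picture is of the moment at which its call begins: read the wrist's pose just before it. camera_params takes no time and is no camera call.
- close_job(): hands the job in; it is judged then, once.
The state is a dict: "t": time; "qpos": joint angles; "qvel": joint speeds; "joint_torque": joint torques, N m; "ee_pos": TCP position; "orientation": TCP orientation; "ft_force": force on the tool from outside, world axes, zero at the start; "moment": the same for the moment, N m; "width": finger opening in mm; "grasp_force": force on a finger pad.
Only numpy, scipy, OpenCV 4.12 (cv2) and the standard library are available. Lean on these libraries where they do the work, as an engineer would, in place of code of your own. Each camera call takes 0.05 s, during which the arm holds its last target. There are 200 camera calls.

## Working session

There is one attempt and no reset: what is moved stays moved. The work goes in short steps, Python scripts to look and compute and a tool call to move; the robot and the scene stay as the last step left them, time stands still between calls to the robot, and variables do not carry over. Pictures are saved under pics/ and viewed, at most 10 in all, crops included, and the job is handed in when it is done.

Besides the shell and the picture viewer there is one more tool, called after "Call:" as name(argument=value, ...) on one line, values as JSON. servo_tool: Moves the arm, as the interface text tells. Its arguments: {"type":"object","properties":{"plan":{"type":"array"}},"required":["plan"]}

```bash
mkdir -p pics
cat > h.py <<'E'
import numpy as np, cv2
from workcell import readout, vision, close_job
def snap(n,f):
    im=vision.get_image(n); cv2.imwrite(f,im[:,:,::-1].copy()); return im
def cam(n):
    p=vision.camera_params(n); K=np.array([[p['fx'],0,p['cx']],[0,p['fy'],p['cy']],[0,0,1.]])
    return K,np.array(p['rvec'],float),np.array(p['tvec'],float)
def proj(n,P):
    K,r,t=cam(n); return cv2.projectPoints(np.array(P,float).reshape(-1,1,3),r,t,K,None)[0].reshape(-1,2)
def ray(n,uv):
    K,r,t=cam(n); R=cv2.Rodrigues(r)[0]; d=R.T@np.linalg.inv(K)@np.array([*uv,1.]); return -R.T@t.reshape(3),d
def atz(n,uv,z):
    o,d=ray(n,uv); return o+d*(z-o[2])/d[2]
def tri(a,ua,b,ub):
    o1,d1=ray(a,ua);o2,d2=ray(b,ub)
    s=np.linalg.lstsq(np.c_[d1,-d2],o2-o1,rcond=None)[0]; p,q=o1+s[0]*d1,o2+s[1]*d2
    return (p+q)/2,np.linalg.norm(p-q)
E
python3 - <<'E'
from h import *
a=snap('scene','pics/a.png');b=snap('side','pics/b.png')
for n in('scene','side'): print(n,ray(n,(256,192)),cam(n)[0][0,0])
print(readout.get_obs()); print(vision.camera_params('wrist'))
E
```

```text
scene (array([  15.60054585, -401.90254169,  988.27316523]), array([ 0.474467  ,  0.38202904, -0.79310456])) 426.23508725786445
side (array([ 534.35521472, 1047.71368693,  581.50339406]), array([-0.00182475, -0.91692905, -0.39907699])) 490.2723869568022
{'t': 0.1, 'qpos': array([ 1.25099967e+00,  4.23756179e-01,  1.63059571e+00,  8.87343675e-06,
        1.08862750e+00, -1.89821553e-02]), 'qvel': array([ 0.00049778, -0.00192076, -0.00158651,  0.00085264, -0.00146524,
        0.00175684]), 'joint_torque': array([ 3.53198038e-04, -5.45614529e+01, -2.74320728e+01,  6.44907192e-02,
        1.88306981e-02, -5.17206740e-05]), 'ee_pos': array([185.0260126 , 596.57337429, 301.99153241]), 'orientation': array([-4.70708852e-01, -3.10588401e+00,  2.14485771e-03]), 'ft_force': array([-0.37319113,  0.59589654,  0.20117415]), 'moment': array([0.03629765, 0.00664939, 0.00820928]), 'grasp_force': 0.0, 'width': 87.75264537866163}
{'fx': 272.5424591731986, 'fy': 272.5424591731986, 'cx': 254.19024559111222, 'cy': 188.79278803308904, 'hand_eye': array([[-2.15653491e-04, -9.51264075e-01, -3.08377387e-01,
         8.52959387e+01],
       [ 9.99999377e-01, -5.42786633e-04,  9.75039289e-04,
         3.86741488e-01],
       [-1.09490297e-03, -3.08376985e-01,  9.51263600e-01,
        -8.07094382e+01],
       [ 0.00000000e+00,  0.00000000e+00,  0.00000000e+00,
         1.00000000e+00]])}
```

View pics/a.png

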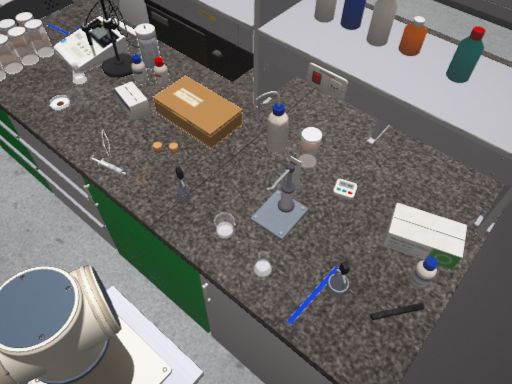

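View pics/b.png

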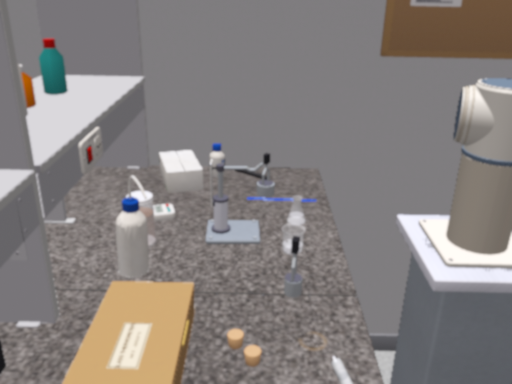

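The scene view shows the scale at about (285,205), hook tip near (272,188), and weights at (182,185) and (341,278). The side view shows them at (293,270) and (265,178), with the scale at (221,215). I'll enlarge these areas next.

Run:
```python
import cv2,numpy as np
a=cv2.imread('pics/a.png');b=cv2.imread('pics/b.png')
def c(i,x,y,w,h,s): return cv2.resize(i[y:y+h,x:x+w],None,fx=s,fy=s,interpolation=cv2.INTER_CUBIC)
# each 400x300 or so
t=np.hstack([c(a,160,155,50,50,5),c(a,315,250,50,50,5),c(a,250,145,60,50,5)])
u=np.hstack([c(b,265,225,50,60,5)[:300],c(b,245,145,50,60,5),c(b,200,140,60,60,5)])
u2=c(b,200,140,60,60,5)
cv2.imwrite('pics/c.png',np.vstack([t,u]));print(t.shape,u.shape)
```

```text
(250, 800, 3) (300, 800, 3)
```

View pics/c.png

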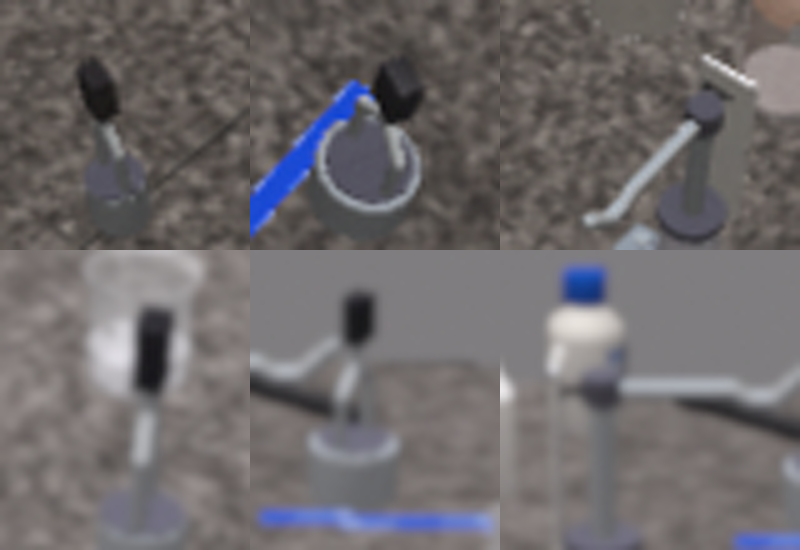

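Run:
```python
from h import *
np.set_printoptions(precision=1,suppress=True)
print('block',tri('scene',(344.6,268),'side',(266.6,158.6)),atz('scene',(344.6,268),111))
print('cyl',tri('scene',(338.6,282.6),'side',(265.8,183)),atz('scene',(338.6,282.6),36))
print('dip',tri('scene',(271.8,188),'side',(253,169)),atz('scene',(271.8,188),170))
print('tip',tri('scene',(267.4,189),'side',(262,164)))
print('plung',tri('scene',(291,166.6),'side',(220.4,167)))
for n,uv in(('beaker',(224,231)),('flask',(263,268)),('small',(183,196)),('plate',(280,214))): print(n,atz('scene',uv,5))
```

```text
block (array([ 504.2, -274.6,  111.1]), np.float64(1.8449426151673207)) [ 505.3 -274.7  111. ]
cyl (array([ 504. , -274.2,   35.6]), np.float64(0.769838373114554)) [ 504.2 -274.4   36. ]
dip (array([539.8, -29.5, 171.1]), np.float64(1.272589485179228)) [539.8 -29.  170. ]
tip (array([520.2, -29.7, 184.7]), np.float64(1.5516941062158975))
plung (array([618. , -26.1, 177.2]), np.float64(3.4115365283486785))
beaker [444.8  51.4   5. ]
flask [ 427.8 -100.     5. ]
small [455.2 221.3   5. ]
plate [588.4 -29.2   5. ]
```

Call:
servo_tool(plan=[[[-1,0.57,-0.86,0,0,0,0],[-1,0.57,-0.86,0,0,0,0],[-1,0.57,-0.86,0,0,0,0],[-1,0.57,-0.86,0,0,0,0],[-1,0.57,-0.86,0,0,0,0]]])

```text
t: 0.52
ee_pos: [299.6, 423.1, 302.4]
orientation: [-0.47, -3.106, 0.001]
ft_force: [0.5, -0.5, 0.3]
width: 87.3
grasp_force: 0.0
```

Call:
servo_tool(plan=[[[-1,0.57,-0.86,0,0,0,0],[-1,0.57,-0.86,0,0,0,0],[-1,0.57,-0.86,0,0,0,0],[-1,0.57,-0.86,0,0,0,0],[-1,0.57,-0.86,0,0,0,0]]])

```text
t: 0.93
ee_pos: [413.7, 251.0, 302.6]
orientation: [-0.47, -3.106, 0.0]
ft_force: [0.2, 0.3, 0.5]
width: 87.8
grasp_force: 0.0
```

Call:
servo_tool(plan=[[[-1,0.57,-0.86,0,0,0,0],[-1,0.57,-0.86,0,0,0,0],[-1,0.57,-0.86,0,0,0,0],[-1,0.05,-0.96,0,0,0,0],[-1,0.05,-0.96,0,0,0,0]]])

```text
t: 1.35
ee_pos: [486.2, 71.0, 302.4]
orientation: [-0.471, -3.106, 0.0]
ft_force: [0.9, -0.1, 0.5]
width: 87.7
grasp_force: 0.0
```

Call:
servo_tool(plan=[[[-1,0.05,-0.96,0,0,0,0],[-1,0.05,-0.96,0,0,0,0],[-1,0.05,-0.96,0,0,0,0],[-1,0.05,-0.96,0,0,0,0],[-1,0.05,-0.96,0,0,0,0]]])

```text
t: 1.77
ee_pos: [495.1, -121.0, 302.5]
orientation: [-0.471, -3.106, -0.0]
ft_force: [-0.3, 0.5, -0.5]
width: 87.8
grasp_force: 0.0
```

Call:
servo_tool(plan=[[[-1,0.05,-0.96,0,0,0,0],[-1,0.05,-0.96,0,0,0,0],[-1,0.05,-0.96,-0.3,0,0,0],[-1,0.05,-0.96,-0.4,0,0,0],[-1,0,0,-0.4,0,0,0]]])

```text
t: 2.18
ee_pos: [504.1, -278.6, 258.6]
orientation: [0.476, 3.102, -0.004]
ft_force: [0.0, 0.1, 0.2]
width: 87.7
grasp_force: 0.0
```

```bash
cat >> h.py <<'E'
_he=None
def wcam():
    """K, camera-to-world 4x4 of the wrist camera now"""
    p=vision.camera_params('wrist'); K=np.array([[p['fx'],0,p['cx']],[0,p['fy'],p['cy']],[0,0,1.]])
    o=readout.get_obs(); T=np.eye(4); T[:3,:3]=cv2.Rodrigues(np.array(o['orientation']))[0]; T[:3,3]=o['ee_pos']
    return K,T@p['hand_eye']
def watz(K,C,uv,z):
    d=C[:3,:3]@np.linalg.inv(K)@np.array([*uv,1.]); return C[:3,3]+d*(z-C[2,3])/d[2]
def wproj(K,C,P):
    W=np.linalg.inv(C); return cv2.projectPoints(np.array(P,float).reshape(-1,1,3),cv2.Rodrigues(W[:3,:3])[0],W[:3,3],K,None)[0].reshape(-1,2)
E
python3 - <<'E'
from h import *
K,C=wcam(); im=snap('wrist','pics/w.png'); np.savez('w.npz',K=K,C=C)
u=wproj(K,C,[504,-274.5,111])[0];print(u,readout.get_obs()['qpos'])
x,y=int(u[0]-75),int(max(u[1]-65,0)); print(x,y)
c=im[y:y+150,x:x+150,::-1]
c=cv2.resize(c,None,fx=4,fy=4,interpolation=cv2.INTER_CUBIC)
cv2.imwrite('pics/w2.png',c)
E
```

```text
[258.2301908  198.81847799] [-5.22026687e-01  4.08240712e-01  1.78225769e+00 -3.53671537e-04
  9.54555484e-01 -1.78770813e+00]
183 133
```

View pics/w2.png

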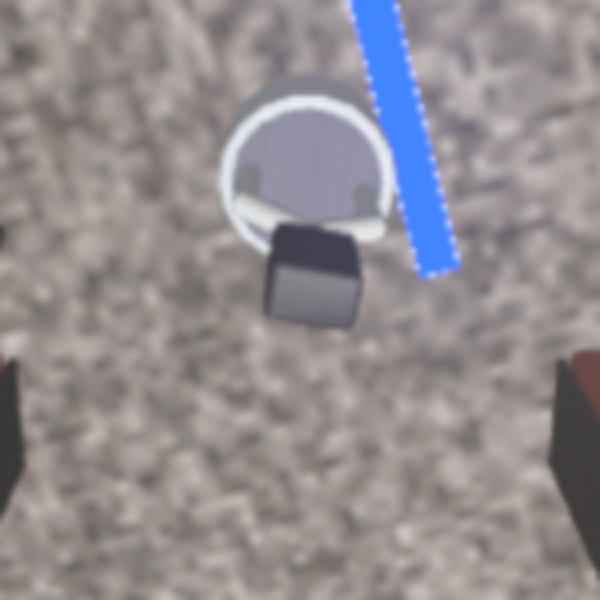

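The wrist crop shows the grip block's top face with corners near (274,268), (362,278), (354,328) and (265,318). The cylinder rim is centred near (307,177), and the stirrup shoulders are at (242,205) and (380,229). It's the wide weight, and the fingers straddle it.

Run:
```python
from h import *
np.set_printoptions(precision=1,suppress=True)
d=np.load('w.npz');K,C=d['K'],d['C']
f=lambda u,v,z: watz(K,C,(183+u/4-.4,133+v/4-.4),z)
q=[f(*p,126) for p in((274,268),(362,278),(354,328),(265,318))]
print(np.array(q),np.mean(q,0)); 
for a,b in((0,1),(3,2),(0,3),(1,2)): v=q[b]-q[a];print(np.linalg.norm(v),np.degrees(np.arctan2(v[1],v[0])))
print('cyl',f(307,177,36)); v=f(380,229,70)-f(242,205,70);print('stir',v,np.degrees(np.arctan2(v[1],v[0])),(f(380,229,70)+f(242,205,70))/2)
v=f(366,190,36)-f(248,180,36);print('feet',v,np.degrees(np.arctan2(v[1],v[0])),(f(366,190,36)+f(248,180,36))/2)
# base plate edges of scale, plunger
```

```text
[[ 497.5 -278.9  126. ]
 [ 505.2 -262.1  126. ]
 [ 515.6 -266.8  126. ]
 [ 507.7 -284.2  126. ]] [ 506.5 -273.   126. ]
18.514729781490708 65.6432767887663
19.011518344933357 65.61649237602983
11.448068203703249 -27.24458792349587
11.442696707173775 -24.757218341159703
cyl [ 505.4 -272.6   36. ]
stir [17.  32.2  0. ] 62.215587554506726 [ 506.7 -272.4   70. ]
feet [13.1 31.7  0. ] 67.51596664842711 [ 507.7 -273.2   36. ]
```

Run:
```python
from h import *
o=readout.get_obs(); R=cv2.Rodrigues(np.array(o['orientation']))[0]
print(o['ee_pos'],R.round(4),o['ft_force'])
```

```text
[ 502.12829357 -275.20030904  254.86685012] [[-9.539e-01  3.002e-01 -3.100e-03]
 [ 3.002e-01  9.539e-01  1.500e-03]
 [ 3.400e-03  5.000e-04 -1.000e+00]] [ 0.33921195  1.01474665 -1.61086612]
```

Call:
servo_tool(plan=[[[-1,0.04,0.025,0,0,0,-0.76],[-1,0.04,0.025,0,0,0,-0.76],[-1,0,0,-0.4,0,0,0],[-1,0,0,-0.4,0,0,0],[-1,0,0,-0.4,0,0,0]]])

```text
t: 2.65
ee_pos: [506.7, -269.8, 210.6]
orientation: [0.674, 3.068, 0.0]
ft_force: [-0.5, -0.3, 0.4]
width: 87.6
grasp_force: 0.0
```

Call:
servo_tool(plan=[[[-1,0,0,-0.4,0,0,0],[-1,0,0,-0.3,0,0,0],[-1,0,0,-0.15,0,0,0],[-1,0,0,0,0,0,0],[-1,0,0,0,0,0,0]]])

```text
t: 3.07
ee_pos: [506.9, -270.5, 176.9]
orientation: [-0.675, -3.068, -0.0]
ft_force: [0.2, -0.9, -0.2]
width: 87.7
grasp_force: 0.0
```

Run:
```python
from h import *
K,C=wcam(); im=snap('wrist','pics/x.png'); o=readout.get_obs(); print(o['ee_pos'],o['ft_force'],o['width'])
u=wproj(K,C,[505.5,-273,111])[0];print(u)
```

```text
[ 507.10859066 -270.67405619  177.30444571] [-0.60716362 -0.42322361  0.35293544] 87.60028709535732
[248.62205888 247.74815102]
```

View pics/x.png

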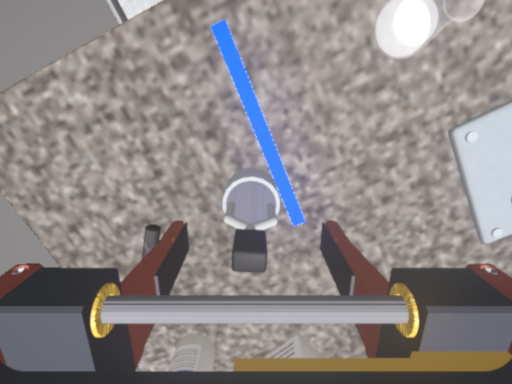

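The block sits centred between the fingers at about (250,250), squared to them and roughly 3 mm off along the closing axis. I'll correct that and grip.

Call:
servo_tool(plan=[[[-1,-0.03,-0.06,-0.08,0,0,0],[-1,0,0,0,0,0,0],[0,0,0,0,0,0,0],[0.3,0,0,0,0,0,0],[0.6,0,0,0,0,0,0]]])

```text
t: 3.53
ee_pos: [505.6, -273.2, 173.7]
orientation: [0.676, 3.068, -0.0]
ft_force: [0.9, -0.4, -0.0]
width: 71.3
grasp_force: 0.0
```

Call:
servo_tool(plan=[[[1,0,0,0,0,0,0],[1,0,0,0,0,0,0],[1,0,0,0,0,0,0],[1,0,0,0,0,0,0],[1,0,0,0,0,0,0]]])

```text
t: 3.95
ee_pos: [505.6, -273.0, 173.5]
orientation: [-0.675, -3.068, -0.0]
ft_force: [-0.1, 0.4, -0.8]
width: 38.1
grasp_force: 0.0
```

Call:
servo_tool(plan=[[[1,0,0,0,0,0,0],[1,0,0,0,0,0,0],[1,0,0,0,0,0,0],[1,0,0,0,0,0,0],[1,0,0,0,0,0,0]]])

```text
t: 4.37
ee_pos: [505.6, -273.1, 173.5]
orientation: [0.675, 3.068, -0.0]
ft_force: [-0.2, -0.2, -0.2]
width: 19.9
grasp_force: 30.0
```

Call:
servo_tool(plan=[[[1,0,0,0.15,0,0,0],[1,0,0,0.35,0,0,0],[1,0,0,0.5,0,0,0],[1,0,0,0.5,0,0,0],[1,0,0,0.5,0,0,0]]])

```text
t: 4.78
ee_pos: [504.7, -272.6, 253.6]
orientation: [-0.675, -3.066, -0.001]
ft_force: [0.6, -0.5, -5.2]
width: 19.9
grasp_force: 30.0
```

Call:
servo_tool(plan=[[[1,0,0,0.5,0,0,0],[1,0,0,0.4,0,0,0],[1,0,0,0.2,0,0,0],[1,0,0,0,0,0,0],[1,0,0,0,0,0,0]]])

```text
t: 5.2
ee_pos: [505.1, -272.8, 297.0]
orientation: [-0.675, -3.067, -0.0]
ft_force: [-0.7, 0.3, -5.8]
width: 19.9
grasp_force: 30.0
```

Call:
servo_tool(plan=[[[1,-0.2,0.5,0,0,0,0.5],[1,-0.2,0.5,0,0,0,0.5],[1,-0.2,0.5,0,0,0,0.5],[1,-0.2,0.5,0,0,0,0.5],[1,-0.2,0.5,0,0,0,0.5]]])

```text
t: 5.62
ee_pos: [464.2, -171.9, 295.7]
orientation: [-0.334, -3.121, -0.002]
ft_force: [-0.1, 0.2, -5.2]
width: 19.9
grasp_force: 30.0
```

Call:
servo_tool(plan=[[[1,-0.1,0.5,0,0,0,0.5],[1,0,0.5,0,0,0,0.5],[1,0,0.5,0,0,0,0.5],[1,0,0.5,0,0,0,0.5],[1,0,0.5,0,0,0,0.5]]])

```text
t: 6.03
ee_pos: [460.5, -72.0, 296.0]
orientation: [0.008, -3.139, -0.001]
ft_force: [-0.2, -0.0, -5.4]
width: 19.7
grasp_force: 30.0
```

Call:
servo_tool(plan=[[[1,0,0.5,0,0,0,0],[1,0,0.3,0,0,0,0],[1,0,0.2,0,0,0,0],[1,0,0,0,0,0,0],[1,0,0,0,0,0,0]]])

```text
t: 6.45
ee_pos: [461.2, -33.1, 296.8]
orientation: [0.006, -3.14, 0.0]
ft_force: [-0.2, 0.0, -6.1]
width: 19.8
grasp_force: 30.0
```

Run:
```python
from h import *
K,C=wcam(); im=snap('wrist','pics/y.png'); np.savez('y.npz',K=K,C=C)
F=[]
for n,f in (('scene','pics/y1.png'),('side','pics/y2.png')):
    snap(n,f); F.append(readout.get_obs()['ft_force'])
o=readout.get_obs(); print(o['t'],o['ee_pos'],np.mean(F,0),o['width'],o['orientation'])
a=cv2.imread('pics/y.png');s=cv2.imread('pics/y1.png');t=cv2.imread('pics/y2.png')
c=lambda i,x,y,w,h,k: cv2.resize(i[y:y+h,x:x+w],None,fx=k,fy=k,interpolation=cv2.INTER_CUBIC)
top=np.zeros((200,800,3),np.uint8)
u=c(s,225,145,80,80,3);v=c(t,190,120,100,80,3)
b=np.zeros((240,800,3),np.uint8);b[:,:240]=u;b[:,250:550]=v
m=np.zeros((360,800,3),np.uint8);m[:,:480]=cv2.resize(a,(480,360))
cv2.imwrite('pics/y3.png',np.vstack([m,b]))
```

```text
6.6 [461.50537439 -33.72413768 297.2499219 ] [ 0.06766867 -0.0374479  -5.39620513] 19.86915952301162 [ 3.39456524e-03 -3.14119448e+00  2.91411795e-04]
```

View pics/y3.png

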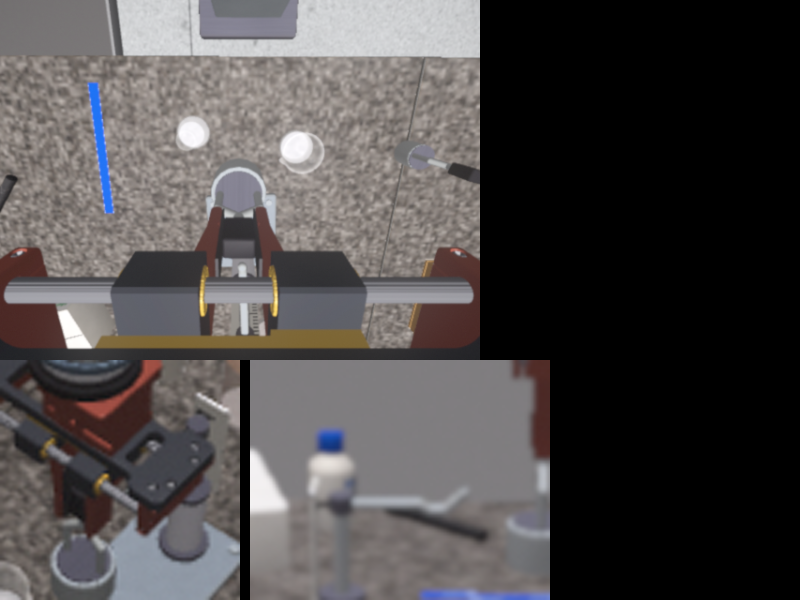

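The wrist view shows the weight held straight, with the hook wire just beyond it from about (258,286) to (262,352) at full size. In the side view the hook dip is at about (251,169). The measured weight is about 5.4 N, so I expect about 42 mm of travel. Next I'll refine the scale's yaw and y.

Run:
```python
import cv2,numpy as np
a=cv2.imread('pics/y.png');s=cv2.imread('pics/a.png')
c=lambda i,x,y,w,h,k: cv2.resize(i[y:y+h,x:x+w],None,fx=k,fy=k,interpolation=cv2.INTER_CUBIC)
cv2.imwrite('pics/z.png',np.hstack([c(a,205,200,100,150,4),c(s,245,145,66,100,6)]))
```

```text
(no output)
```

View pics/z.png

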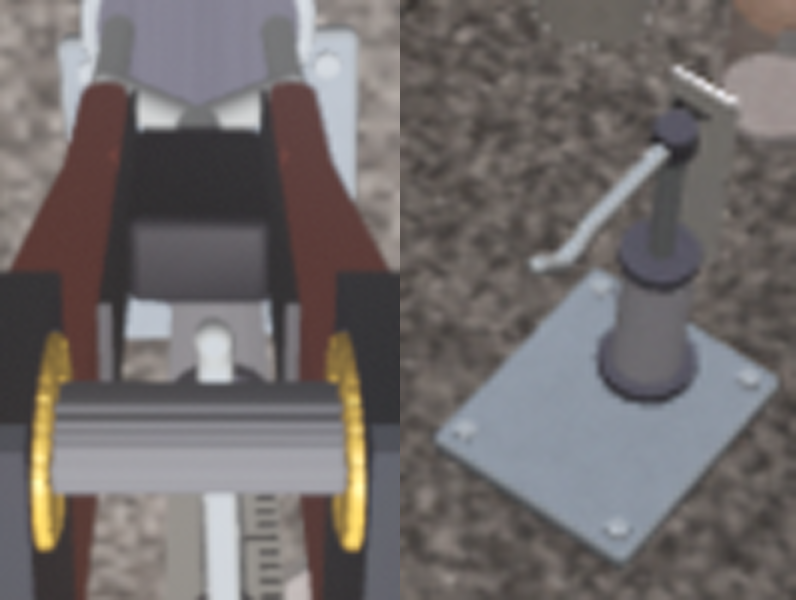

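Run:
```python
from h import *
np.set_printoptions(precision=1,suppress=True)
g=lambda v: np.degrees(np.arctan2(v[1],v[0]))
c=[atz('scene',p,12) for p in((251.2,217.5),(282.2,238.3),(307.8,208.3),(278,189.7))]
print(np.array(c),'centre',np.mean(c,0))
for i in range(4): v=c[(i+1)%4]-c[i];print(np.linalg.norm(v),g(v))
d=np.load('y.npz');K,C=d['K'],d['C'];w=lambda u,v,z: watz(K,C,(205+u/4-.4,200+v/4-.4),z)
t=w(213,345,184);a=w(220,560,175);print('tip',t,'arm',a,g(a-t))
print('block',w(199,265,126+123.7), 'tcp',C[:3,3])
```

```text
[[523.1  21.2  12. ]
 [526.2 -85.   12. ]
 [650.8 -79.1  12. ]
 [647.9  25.5  12. ]] centre [587.  -29.4  12. ]
106.2566871425598 -88.3115313450668
124.72258795560822 2.7129668291620104
104.6290089813951 91.59301353563315
124.87841451474229 -178.03523075230993
tip [524.7 -29.2 184. ] arm [592.3 -26.9 175. ] 1.9522776177494068
block [461.4 -32.5 249.7] tcp [376.2 -32.9 377.6]
```

Call:
servo_tool(plan=[[[1,0,0.03,-0.1,0,0,0.4],[1,0,0,0,0,0,0],[1,0.2,0.007,0,0,0,0],[1,0.25,0.009,0,0,0,0],[1,0.25,0.009,0,0,0,0]]])

```text
t: 7.02
ee_pos: [491.0, -31.2, 293.8]
orientation: [-0.058, 3.14, -0.0]
ft_force: [0.2, 0.4, -5.6]
width: 19.7
grasp_force: 30.0
```

Call:
servo_tool(plan=[[[1,0.25,0.009,0,0,0,0],[1,0.25,0.009,0,0,0,0],[1,0.2,0.007,0,0,0,0],[1,0.15,0.005,0,0,0,0],[1,0,0,0,0,0,0]]])

```text
t: 7.43
ee_pos: [525.0, -29.6, 293.4]
orientation: [-0.06, 3.14, -0.0]
ft_force: [-0.5, -0.3, -5.7]
width: 19.9
grasp_force: 30.0
```

```bash
cat >> h.py <<'E'
def meas(n,cams=('side',)):
    F=[];P=[];M=[]
    for i in range(n):
        vision.get_image(cams[0]); o=readout.get_obs(); F.append(o['ft_force']);P.append(o['ee_pos']);M.append(o['moment'])
    F=np.array(F); print('t',o['t'],'F',F.mean(0).round(2),'+-',(F.std(0)/n**.5).round(2),'P',np.mean(P,0).round(2),'M',np.mean(M,0).round(3),'w',round(o['width'],1))
E
python3 - <<'E'
from h import *
im=snap('side','pics/t.png'); s=snap('scene','pics/t1.png'); meas(12)
c=lambda i,x,y,w,h,k: cv2.resize(i[y:y+h,x:x+w],None,fx=k,fy=k,interpolation=cv2.INTER_CUBIC)
cv2.imwrite('pics/t2.png',np.hstack([c(im,200,110,100,120,4),c(s,225,145,100,120,4)])[:,:,::-1])
E
```

```text
t 8.1333 F [-0.1  -0.19 -5.99] +- [0.13 0.15 0.12] P [523.26 -29.67 293.48] M [0.037 0.    0.004] w 19.4
```

View pics/t2.png

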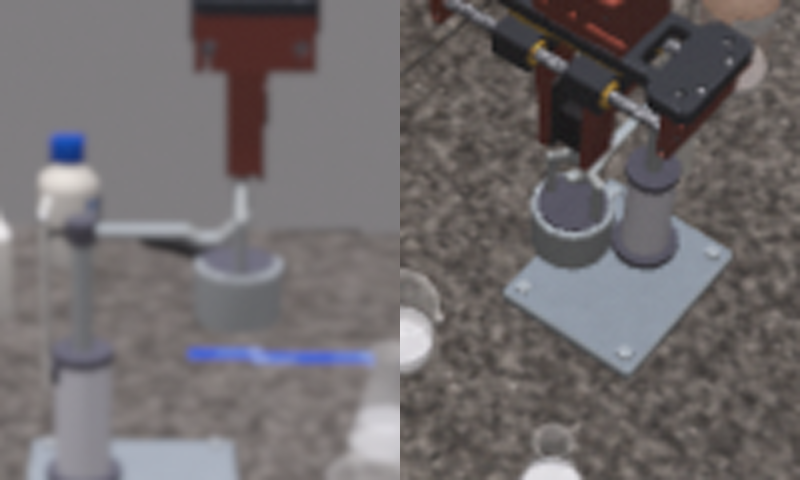

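The stirrup is around the hook's tip, at side pixel (260,163), with the dip at about (252,169), so it still has about 19 mm to go along +x. The height is right.

Call:
servo_tool(plan=[[[1,0.12,0.004,0,0,0,0],[1,0.15,0.005,0,0,0,0],[1,0.12,0.004,0,0,0,0],[1,0.08,0.003,0,0,0,0],[1,0,0,0,0,0,0]]])

```text
t: 8.55
ee_pos: [543.4, -29.0, 293.5]
orientation: [-0.059, 3.14, -0.0]
ft_force: [0.6, 0.7, -5.6]
width: 20.0
grasp_force: 30.0
```

Call:
servo_tool(plan=[[[1,0,0,-0.1,0,0,0],[1,0,0,-0.1,0,0,0],[1,0,0,-0.1,0,0,0],[1,0,0,-0.05,0,0,0],[1,0,0,-0.03,0,0,0]]])

```text
t: 8.97
ee_pos: [541.9, -29.0, 277.6]
orientation: [0.059, -3.14, -0.0]
ft_force: [-0.0, -0.2, -5.7]
width: 20.0
grasp_force: 30.0
```

Call:
servo_tool(plan=[[[1,0,0,-0.03,0,0,0],[1,0,0,-0.03,0,0,0],[1,0,0,-0.03,0,0,0],[1,0,0,-0.03,0,0,0],[1,0,0,-0.03,0,0,0]]])

```text
t: 9.38
ee_pos: [542.4, -29.0, 272.3]
orientation: [-0.059, 3.141, -0.0]
ft_force: [0.4, 0.0, -6.3]
width: 19.9
grasp_force: 30.0
```

Call:
servo_tool(plan=[[[1,0,0,-0.03,0,0,0],[1,0,0,-0.03,0,0,0],[1,0,0,-0.03,0,0,0],[1,0,0,-0.03,0,0,0],[1,0,0,-0.03,0,0,0]]])

```text
t: 9.8
ee_pos: [542.4, -29.1, 266.2]
orientation: [-0.059, 3.141, 0.0]
ft_force: [0.2, 0.9, -5.0]
width: 19.7
grasp_force: 30.0
```

Call:
servo_tool(plan=[[[1,0,0,-0.03,0,0,0],[1,0,0,-0.03,0,0,0],[1,0,0,-0.03,0,0,0],[1,0,0,-0.03,0,0,0],[1,0,0,-0.03,0,0,0]]])

```text
t: 10.22
ee_pos: [542.4, -29.0, 260.2]
orientation: [-0.059, 3.141, -0.0]
ft_force: [-0.8, -0.1, -4.2]
width: 20.3
grasp_force: 30.0
```

Run:
```python
from h import *
im=snap('side','pics/v.png'); meas(10)
c=lambda i,x,y,w,h,k: cv2.resize(i[y:y+h,x:x+w],None,fx=k,fy=k,interpolation=cv2.INTER_CUBIC)
cv2.imwrite('pics/v2.png',c(im,200,130,90,90,6)[:,:,::-1])
```

```text
t 10.7667 F [-0.1   0.28 -4.33] +- [0.16 0.13 0.22] P [542.38 -29.01 260.31] M [0.108 0.013 0.001] w 20.1
```

View pics/v2.png

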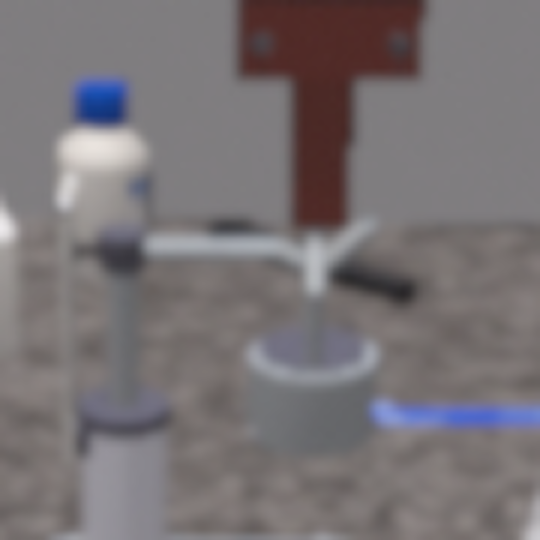

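The stirrup sits in the dip at crop pixel (315,255), and the spring already carries about 1.5 N. I'll keep lowering at about 15 mm/s.

Call:
servo_tool(plan=[[[1,0,0,-0.03,0,0,0],[1,0,0,-0.03,0,0,0],[1,0,0,-0.03,0,0,0],[1,0,0,-0.03,0,0,0],[1,0,0,-0.03,0,0,0]]])

```text
t: 11.18
ee_pos: [542.4, -29.0, 254.2]
orientation: [-0.059, 3.141, -0.0]
ft_force: [-0.3, 0.8, -3.5]
width: 19.7
grasp_force: 30.0
```

Call:
servo_tool(plan=[[[1,0,0,-0.03,0,0,0],[1,0,0,-0.03,0,0,0],[1,0,0,-0.03,0,0,0],[1,0,0,-0.03,0,0,0],[1,0,0,-0.03,0,0,0]]])

```text
t: 11.6
ee_pos: [542.4, -29.0, 248.2]
orientation: [-0.059, 3.141, -0.0]
ft_force: [-0.8, 0.1, -2.4]
width: 20.0
grasp_force: 30.0
```

Call:
servo_tool(plan=[[[1,0,0,-0.03,0,0,0],[1,0,0,-0.03,0,0,0],[1,0,0,-0.03,0,0,0],[1,0,0,-0.03,0,0,0],[1,0,0,-0.03,0,0,0]]])

```text
t: 12.02
ee_pos: [542.4, -29.0, 242.2]
orientation: [-0.059, 3.141, -0.0]
ft_force: [-0.4, -0.8, -2.3]
width: 19.8
grasp_force: 30.0
```

Call:
servo_tool(plan=[[[1,0,0,-0.03,0,0,0],[1,0,0,-0.03,0,0,0],[1,0,0,-0.03,0,0,0],[1,0,0,-0.03,0,0,0],[1,0,0,-0.03,0,0,0]]])

```text
t: 12.43
ee_pos: [542.4, -29.0, 236.2]
orientation: [-0.059, 3.141, -0.0]
ft_force: [-0.8, 0.6, -1.8]
width: 19.7
grasp_force: 30.0
```

Call:
servo_tool(plan=[[[1,0,0,-0.03,0,0,0],[1,0,0,-0.03,0,0,0],[1,0,0,-0.03,0,0,0],[1,0,0,-0.03,0,0,0],[1,0,0,-0.02,0,0,0]]])

```text
t: 12.85
ee_pos: [542.4, -29.0, 230.6]
orientation: [-0.059, 3.141, -0.0]
ft_force: [0.2, 0.5, -1.0]
width: 19.9
grasp_force: 30.0
```

Run:
```python
from h import *
meas(40)
```

```text
t 14.85 F [-0.05  0.41 -0.81] +- [0.08 0.07 0.08] P [542.38 -29.03 230.69] M [0.135 0.004 0.002] w 19.7
```

Call:
servo_tool(plan=[[[1,0,0.01,-0.03,0,0,0],[1,0,0,-0.03,0,0,0],[1,0,0,-0.03,0,0,0],[1,0,0,-0.03,0,0,0],[1,0,0,-0.035,0,0,0]]])

```text
t: 15.27
ee_pos: [542.4, -28.7, 224.4]
orientation: [-0.059, 3.141, -0.0]
ft_force: [0.6, -1.4, 0.5]
width: 20.1
grasp_force: 30.0
```

Run:
```python
from h import *
meas(50)
```

```text
t 17.7667 F [ 0.33 -2.7   0.07] +- [0.07 0.1  0.07] P [542.38 -28.67 224.49] M [-0.527 -0.064 -0.009] w 19.8
```

Call:
servo_tool(plan=[[[1,0,-0.004,0,0,0,0],[1,0,-0.0035,0,0,0,0],[1,0,0,0,0,0,0],[1,0,0,0,0,0,0],[1,0,0,0,0,0,0]]])

```text
t: 18.18
ee_pos: [542.3, -28.8, 224.5]
orientation: [-0.059, 3.141, 0.0]
ft_force: [0.2, -1.3, -0.1]
width: 20.1
grasp_force: 30.0
```

Run:
```python
from h import *
meas(40)
```

```text
t 20.1833 F [ 0.63  0.29 -0.11] +- [0.07 0.12 0.06] P [542.34 -28.87 224.47] M [ 0.058 -0.14   0.008] w 19.8
```

Call:
servo_tool(plan=[[[0.5,0,0,0,0,0,0],[0.48,0,0,0,0,0,0],[0.45,0,0,0,0,0,0],[0.42,0,0,0,0,0,0],[0.4,0,0,0,0,0,0]]])

```text
t: 20.6
ee_pos: [542.3, -29.0, 224.4]
orientation: [0.059, -3.141, 0.0]
ft_force: [-0.0, -0.0, -0.3]
width: 26.5
grasp_force: 0.0
```

Call:
servo_tool(plan=[[[0.3,0,0,0,0,0,0],[0.2,0,0,0,0,0,0],[0.1,0,0,0,0,0,0],[0,0,0,0,0,0,0],[0,0,0,0,0,0,0]]])

```text
t: 21.02
ee_pos: [542.4, -28.9, 224.5]
orientation: [-0.059, 3.141, -0.0]
ft_force: [0.3, -0.1, 0.5]
width: 43.7
grasp_force: 0.0
```

Run:
```python
from h import *
meas(8); im=snap('side','pics/r.png'); meas(8)
im2=snap('side','pics/r2.png'); s=snap('wrist','pics/r3.png')
print(np.abs(im.astype(int)-im2).mean(), (np.abs(im.astype(int)-im2).max(2)>25).sum())
c=lambda i,x,y,w,h,k: cv2.resize(i[y:y+h,x:x+w],None,fx=k,fy=k,interpolation=cv2.INTER_CUBIC)
cv2.imwrite('pics/r4.png',np.hstack([c(im2,210,120,80,120,5),c(s,195,180,80,120,5)])[:,:,::-1])
```

```text
t 21.4167 F [-0.22  0.1   0.01] +- [0.17 0.1  0.15] P [542.33 -28.92 224.47] M [ 0.035 -0.003  0.025] w 43.8
t 21.8667 F [ 0.1  -0.23 -0.14] +- [0.19 0.12 0.15] P [542.35 -28.92 224.48] M [ 0.038 -0.009 -0.008] w 43.9
0.2890489366319444 0
```

View pics/r4.png

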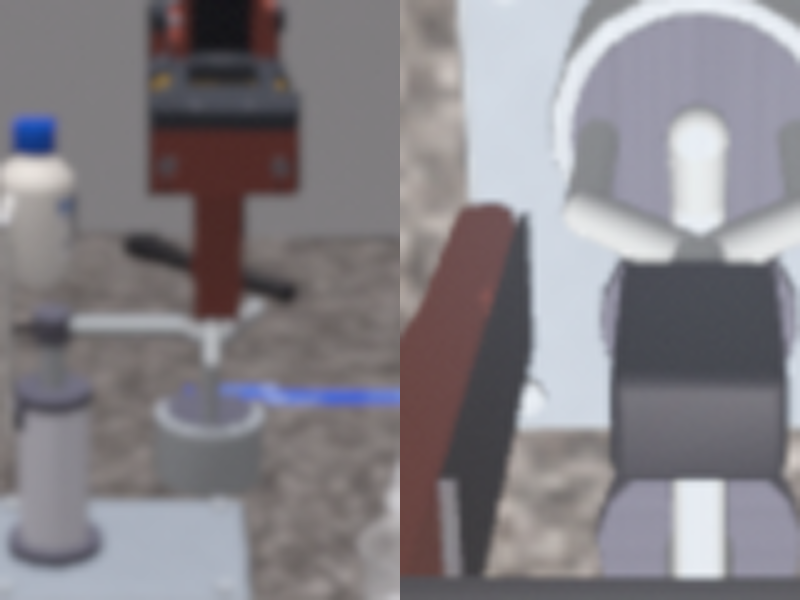

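The weight hangs upright in the dip at side crop (210,330), with the fingers clear and no change between frames. I'll withdraw straight up.

Call:
servo_tool(plan=[[[0,0,0,0.15,0,0,0],[0,0,0,0.3,0,0,0],[0,0,0,0.5,0,0,0],[0,0,0,0.5,0,0,0],[0,0,0,0.4,0,0,0]]])

```text
t: 22.38
ee_pos: [542.6, -28.9, 300.2]
orientation: [-0.059, 3.14, -0.0]
ft_force: [0.3, -0.9, 0.0]
width: 43.6
grasp_force: 0.0
```

Call:
servo_tool(plan=[[[0,0,0,0.2,0,0,0],[0,0,0,0,0,0,0],[0,0,0,0,0,0,0],[0,0,0,0,0,0,0],[0,0,0,0,0,0,0]]])

```text
t: 22.8
ee_pos: [541.8, -28.9, 305.3]
orientation: [0.059, -3.139, -0.0]
ft_force: [-0.4, 0.2, -0.3]
width: 44.2
grasp_force: 0.0
```

Run:
```python
from h import *
a=snap('side','pics/e.png').astype(int); meas(8); b=snap('side','pics/e2.png').astype(int); r=cv2.imread('pics/r2.png')[:,:,::-1].astype(int)
w=np.s_[175:225,235:270]
print((abs(a-b).max(2)[w]>25).sum(),(abs(a-r).max(2)[w]>25).sum())
print(close_job())
```

```text
t 23.25 F [-0.02 -0.06  0.14] +- [0.22 0.11 0.11] P [542.2  -28.91 305.99] M [ 0.001 -0.004  0.001] w 43.9
0 81
the job is handed in; nothing more can be done
None
```

The wide weight hangs free and upright in the hook's dip, still in the last two side pictures, with the gripper withdrawn above it; I handed the job in at about 23 s, and no verdict came back.

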